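# Fit a flat filter in the shop's dust extractor

## Task

The grey flat filter lies under the low display riser with its pull tab end in. Draw it out by its tongue, leave it lying flat on the counter with the pull tab clear of the riser, and let go; then take it by the pull tab, tilt it, hook its tongue under the steel lip of the dust extractor's bay and swing the other end down until the spring catch snaps over it. Finally tug the tab firmly upward, about as hard as lifting a litre of water, to check that the catch holds (press it down again if it gives), then let go, leaving the filter flat and fully home and the other goods undisturbed.

Things in the scene. Friction and masses are not known exactly. Their poses are not given: they have to be found in the camera images.
- filter: Flat filter cassette, grey plastic with white pleats, about 0.28 kg. Origin: centre of the underside of its body; z up through the pleated, tabbed side, x from the tongue end to the catch end. Body 130 (x) x 96 (y) x 24 (z) mm. It starts flat on the counter, tongue out towards the robot, its tab hidden under the riser's roof.
- tongue_tip (a point): Middle of the end face of the filter's tongue, at (-95, 0, 5) mm in the filter's frame. The tongue is a flat bar: x -95 to -65, 50 wide in y, z 0 to 10 mm.
- tab_top (a point): Middle of the top edge of the filter's pull tab, at (20, 0, 53) mm in the filter's frame. The tab is an upright plate across the top, 12 thick in x, 60 wide in y, from z = 24 (the body's top) to z = 53 mm.
- riser: Fixed low display riser, a clear plastic board on four dark steel legs. Origin: on the counter below the middle of its roof's front edge; x points inward, away from the robot. Roof x 0 to 160, y -105 to 105 mm, underside 64 and top 80 mm above the counter; 12 mm square legs at the corners. The filter slides on the bare counter below. A spray can stands on top.
- extractor: Fixed grey dust extractor, 290 x 170 mm, with an open-topped bay. Origin: on the counter, under the middle of the seated filter's body; x points from the lip (near the robot) to the catch. Bay, in mm: floor z = 60, 102 wide in y, back wall x = -97, front wall x = 67, tops of side and front walls z = 82.
- bay_floor (a point): Where the seated filter's origin comes: (0, 0, 60) mm in the extractor's frame, the axes then agreeing, with 2 mm play lengthwise and 3 mm sideways either way. The front wall and catch leave no room to slide it in flat: it goes in tilted some 15 to 25 degrees, tongue end low, until the tongue meets the back wall.
- lip_edge (a point): Middle of the lower edge of the steel lip, at (-80, 0, 79) mm in the extractor's frame. The lip reaches over the bay from its back wall to here, across the full width; underside z = 79, top z = 85 mm.
- catch: Spring catch at the middle of the bay's front end, a steel nose 34 mm wide; origin at the tip of its flat underside, (59, 0, 86) mm in the extractor's frame when closed; ramped top to z = 102, knob to 112. The filter pushes it back some 6 mm along +x on the way down (10 to 15 N down at the tab); it then springs over the body's top edge, with 2 mm upright play, and holds any tug.
- spray_can: Bystander: spray can standing on the riser, 66 mm across, 160 mm high. Origin: centre of its base.
- tape_roll: Bystander: roll of metal tape lying on the counter, 100 mm across, 50 mm high. Origin: centre of its underside.
- screw_jar: Bystander: glass jar with a red lid on the counter, 84 mm across, 110 mm high. Origin: centre of its base.
There are look-alikes about, which are no part of the job. Leave any brown, orange or turquoise look-alike of the filter alone.

How it is judged:
By the outcome, as a careful person would: the job done as asked, in the order asked, and still so for the second after the job is handed in, with the robot touching nothing.
It also fails if it takes over 64 s, if anything falls off the work surface, if the arm or the gripper's body presses on something with over 40 N, if the wrist force passes 120 N, or if a joint passes its speed limit or range.

## Robot

A 6-joint arm with a two-finger parallel gripper is mounted at the origin on the work surface. World frame = base frame: x ahead of the robot, y to its left, z up, the work surface at z = 0. Lengths are in m, angles in degrees, forces in N, time in s.
With the tool pointing down it reaches from about 0.3 to 0.75 m from the base axis. Payload 8.5 kg.
Tool frame: the origin (TCP) lies at the very end of the fingers, on their centre line; the grasp point (between the pads) lies 19 mm behind it (env.pinch_z is the distance from the TCP to the grasp point, in m); z points along the fingers, y is the line along which they close (so a half turn about z gives the same grasp; the last joint's range is limited). The gripper opens to 85 mm and grips with 20 to 120 N. Pads are 22 mm wide; open, the fingers measure 114 mm over their backs; the gripper's body (76 mm by 85 mm) begins 54 mm behind the grasp point. The pads swing forward as they close: fully open they stand 13 mm farther back than shut.
Start: joints at [53.784, 21.807, 74.336, -0, 83.858, -12.336], TCP at [0.223, 0.503, 0.191] pointing down, gripper open.
Joint ranges: [-178.18, 178.18], [-50.72, 133.34], [12.68, 142.11], [-81.47, 261.47], [9.98, 163.14], [-165.26, 165.26]. Speed limits (degrees/s): [136.94, 136.94, 180, 180, 180, 180].

## Interface

Orientations are given as a 3x3 rotation matrix whose columns are the frame's x, y, z axes.
In Python, from rig import env, viewer gives the robot as it stands.
- The arm moves only by the tool drive_tool, never from a script. Its argument "series" is a list of rows, each a list of 3 entries, a list of its own where there are three numbers: the shift along the tool's x, y, z in m, then the turn about the tool's z in degrees, then the finger opening in m, from 0 to 0.0854. A call has 1 to 20 rows; each row is the pose to reach, as a shift and turn from the pose commanded when the call began, along the tool's axes at that moment; what a row does not reach only later rows make up. A row lasts 1/10 s, in which the tool goes at most 50 mm and 8.59 degrees, less where a joint would pass 70% of its speed; a pose out of reach is approached as far as the arm can. A call with a gripper value outside its range is refused whole. The fingers move at their own pace and stop on an object; "newtons" is the grip in N (left out, the last holds). Time passes only in rows, so rows that repeat a pose let the fingers close. It gives the time, the measured TCP pose, the force, the opening and the grip force at its end, in the units of the state.
- env.observe(): the state, without advancing time (a new reading comes with each control period).
- viewer.get_image(name): name is "scene" or "top"; returns a dict with "img" (384x512x3 uint8, red, green, blue), "depth" (384x512 float32, m along the optical axis (not along the pixel's ray), 0 where there is no reading), "camera_matrix" (3x3 intrinsics, pixels), "rvec" (rotation vector, rad) and "tvec" (3), from world to camera coordinates, as OpenCV has them. Camera axes: x right, y down, z forward; pixel columns grow to the right and rows downward; lengths in m; the calibration is good to about 2 mm. A picture is of the moment at which its call begins.
- env.close_job(): hands the job in; it is judged then, once.
The state is a dict: "time_s": time; "q": joint angles; "qvel": joint speeds; "joint_efforts": joint torques, N m; "position": TCP position; "tool_rot": TCP orientation; "ft_force": force on the tool from outside, world axes, zero at the start; "wrist_torque": the same for the moment, N m; "grip_width": finger opening in m; "gripper_force": force on a finger pad.
Only numpy, scipy, OpenCV 4.12 (cv2) and the standard library are available. Lean on these libraries where they do the work, as an engineer would, in place of code of your own. Each camera call takes 0.05 s, during which the arm holds its last target. There are 200 camera calls.

## Working session

There is one attempt and no reset: what is moved stays moved. The work goes in short steps, Python scripts to look and compute and a tool call to move; the robot and the scene stay as the last step left them, time stands still between calls to the robot, and variables do not carry over. Pictures are saved under pics/ and viewed, at most 11 in all, crops included, and the job is handed in when it is done.

Besides the shell and the picture viewer there is one more tool, called after "Request:" as name([rows], argument=value, ...), one row to a line, values as JSON. drive_tool: Moves the arm, as the interface text tells. Its arguments: {"type":"object","properties":{"series":{"type":"array"},"newtons":{"type":"number"}},"required":["series"]}

```bash
ls; mkdir -p pics; cat > h.py <<'E'
import numpy as np, cv2
from rig import env, viewer
def cam(n):
    d=viewer.get_image(n); R=cv2.Rodrigues(np.array(d["rvec"],float))[0]; return d,R,np.array(d["tvec"],float).ravel(),np.array(d["camera_matrix"])
def ray(c,u,v,z):
    d,R,t,K=c; o=-R.T@t; r=R.T@np.linalg.inv(K)@np.array([u,v,1.]); return o+r*(z-o[2])/r[2]
def cloud(c):
    d,R,t,K=c; D=d["depth"]; v,u=np.indices(D.shape); P=np.stack([(u-K[0,2])/K[0,0]*D,(v-K[1,2])/K[1,1]*D,D],-1); W=(P-t)@R; W[D==0]=np.nan; return W
E
python3 - <<'E'
from h import *
for n in("scene","top"):
    c=cam(n); np.savez(n+".npz",W=cloud(c),img=c[0]["img"],R=c[1],t=c[2],K=c[3])
    print(n,-c[1].T@c[2], c[1][2])
    cv2.imwrite(f"pics/{n}1.png",cv2.resize(c[0]["img"][...,::-1],(768,576),interpolation=cv2.INTER_CUBIC))
E
```

```text
pics
scene [1.24679523 0.353598   0.98249322] [-0.61655523 -0.26518966 -0.74130567]
top [0.4358102  0.03542047 1.03952951] [ 0.04490264 -0.0094729  -0.99894645]
```

View pics/scene1.png

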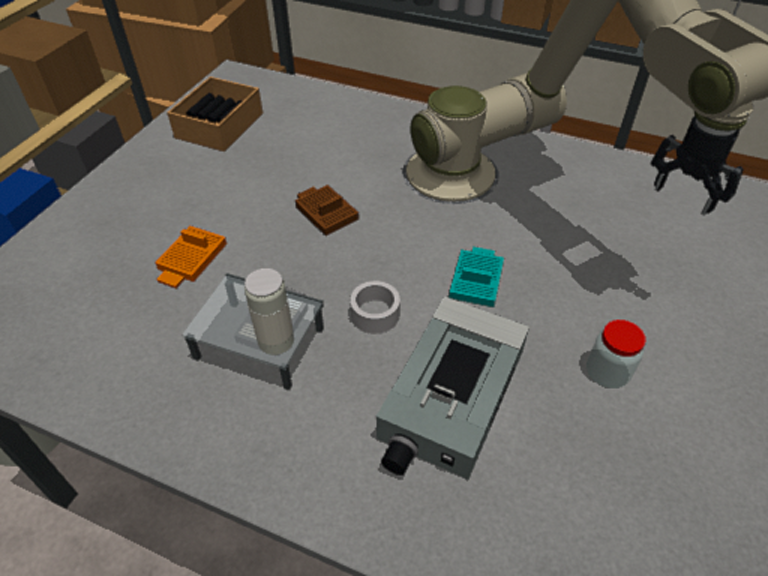

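View pics/top1.png

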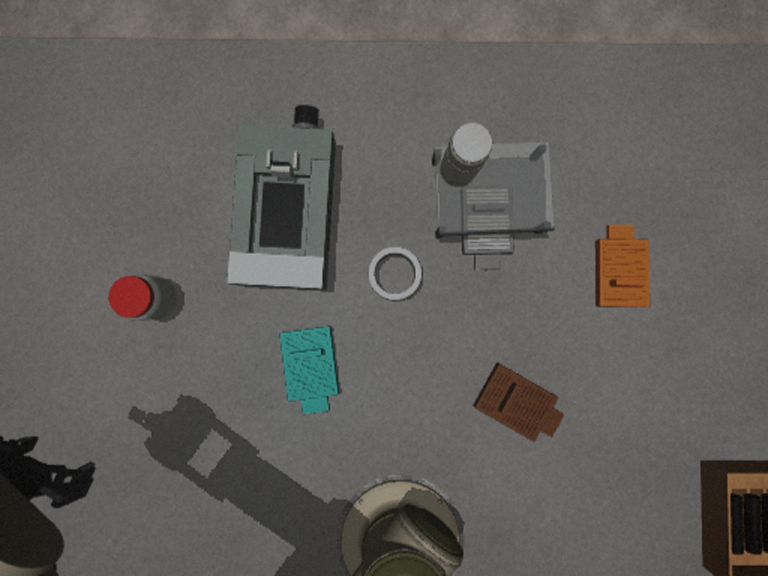

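The top view shows the grey filter under the riser, with its tongue at about (488,262). The extractor is around (282,210), with its lip at y≈255-285 and its catch at (282,165). The tape roll is at (396,273), and the jar, brown, orange and turquoise look-alikes are elsewhere.

```bash
python3 - <<'E'
import numpy as np,cv2
from h import *
z=np.load("top.npz"); W=z["W"]; img=z["img"]
def rect(m,lab):
    P=W[m][:,:2].astype(np.float32); print(lab,len(P),cv2.minAreaRect(P),"zmed",np.median(W[m][:,2]))
v,u=np.indices(W.shape[:2]); Z=W[...,2]
box=lambda a,b,c,d:(u>a)&(u<b)&(v>c)&(v<d)
rect(box(140,235,65,200)&(Z>.07)&(Z<.2),"ext all")
g=img.astype(int).sum(-1)
rect(box(140,235,160,200)&(Z>.07)&(g>420),"lip")
rect(box(140,235,90,172)&(Z>.05)&(Z<.065),"floor")
rect(box(160,215,90,125)&(Z>.084),"catch")
rect(box(305,350,162,185)&(Z>.005)&(Z<.015),"tongue")
rect(box(305,350,155,175)&(Z>.018)&(Z<.03),"bodyfront")
rect(box(240,285,160,205)&(Z>.03),"tape")
rect(box(280,375,85,165)&(Z>.07)&(Z<.09),"roof")
rect(box(285,340,75,130)&(Z>.2),"can")
a=img[150:190,295:355,::-1]; b=img[90:200,145:235,::-1]
A=cv2.resize(a,None,fx=6,fy=6,interpolation=cv2.INTER_CUBIC); B=cv2.resize(b,None,fx=5,fy=5,interpolation=cv2.INTER_CUBIC)
o=np.zeros((560,800,3),np.uint8); o[:240,:360]=A; o[:550,360:800]=B[:,:440]; cv2.imwrite("pics/crop1.png",o)
E
```

```text
ext all 4806 ((0.6270321607589722, 0.22204333543777466), (0.17051643133163452, 0.30020076036453247), 87.10870361328125) zmed 0.08323395186491547
lip 1269 ((0.5061278939247131, 0.22845500707626343), (0.16826853156089783, 0.05531015247106552), 87.00691986083984) zmed 0.08549691486601323
floor 1917 ((0.6411253809928894, 0.2043752521276474), (0.13851459324359894, 0.21149146556854248), 87.28866577148438) zmed 0.06078680092452484
catch 423 ((0.7020670771598816, 0.2200581282377243), (0.0909278392791748, 0.14416539669036865), 0.3925949037075043) zmed 0.08607177815378468
tongue 204 ((0.528786838054657, -0.16130155324935913), (0.09925083816051483, 0.04661928117275238), 77.80423736572266) zmed 0.01019492035886882
bodyfront 418 ((0.5638002753257751, -0.16504698991775513), (0.03673941642045975, 0.0935080498456955), 1.9731192588806152) zmed 0.024917371058939847
tape 442 ((0.503696084022522, 0.013377118855714798), (0.09536917507648468, 0.0950603038072586), 0.20964913070201874) zmed 0.050045628559286376
roof 3860 ((0.6583928465843201, -0.16553428769111633), (0.16381560266017914, 0.21018949151039124), 2.911320447921753) zmed 0.08030109876724081
can 726 ((0.688741147518158, -0.0982852429151535), (0.06246008351445198, 0.06290976703166962), 36.88838577270508) zmed 0.23969773693314578
```

View pics/crop1.png

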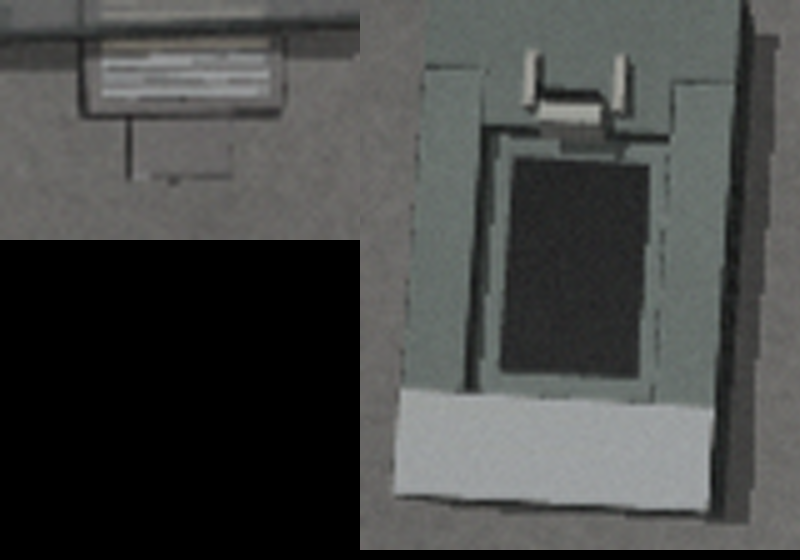

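The crop shows the filter tongue's corners near crop (130,178) and (233,178), and the body edge from (80,115) to (283,113). The lip's front edge runs from (400,388) to (715,408), with the catch nose tip near (590,152).

```bash
cat >> h.py <<'E'
def go(x,y,z,yaw,tell=True):
    """yaw: world angle (deg) of the tool y axis (closing line), mod 180"""
    s=env.observe(); R=np.array(s["tool_rot"]); p=np.array(s["position"])
    d=R.T@(np.array([x,y,z])-p); cur=np.degrees(np.arctan2(R[1,1],R[0,1])); dy=(yaw-cur+90)%180-90
    print("pos",p.round(4),"cur yaw",cur.round(2),"shift",d.round(4),"turn",(-dy if R[2,2]<0 else dy).round(2),"w",round(s["grip_width"],4),"t",s["time_s"],"F",np.round(s["ft_force"],1),"zaxis",R[:,2].round(3),"q6",np.round(s["q"],1)[5])
E
python3 - <<'E'
import numpy as np
from h import *
z=np.load("top.npz"); c=(None,z["R"],z["t"],z["K"])
A=lambda x,y,h:ray(c,295+x/6-.4,150+y/6-.4,h)[:2].round(4)
B=lambda x,y,h:ray(c,145+(x-360)/5-.4,90+y/5-.4,h)[:2].round(4)
print("tongue",A(130,178,.01),A(233,178,.01)); print("body",A(80,115,.024),A(283,113,.024))
print("lip",B(400,388,.085),B(715,408,.085)); print("bay sides at z82 L",B(482,130,.082),B(482-15,390,.082),"R",B(672,140,.082),B(655,400,.082))
print("nose",B(560,150,.086),B(622,155,.086))
go(.523,-.163,.1,90)
E
```

```text
tongue [ 0.5152 -0.1423] [ 0.5155 -0.1923]
body [ 0.5441 -0.1159] [ 0.5457 -0.2133]
lip [0.539  0.3111] [0.5294 0.1419]
bay sides at z82 L [0.6802 0.2702] [0.5385 0.2759] R [0.6756 0.1672] [0.5338 0.1746]
nose [0.6686 0.227 ] [0.6662 0.1935]
pos [0.2225 0.5026 0.1909] cur yaw 66.12 shift [-0.5443 -0.4869  0.0914] turn -23.88 w 0.0856 t 0.1 F [ 0.2 -0.  -0.4] zaxis [-0.001 -0.001 -1.   ] q6 -12.3
```

Request:
drive_tool([
  [[-0.545,-0.491,0.0],-25,0.084],
  [[-0.545,-0.491,0.0],-25,0.084],
  [[-0.545,-0.491,0.0],-25,0.084],
  [[-0.545,-0.491,0.0],-25,0.084],
  [[-0.545,-0.491,0.0],-25,0.084],
  [[-0.545,-0.491,0.0],-25,0.084],
  [[-0.545,-0.491,0.0],-25,0.084],
  [[-0.545,-0.491,0.0],-25,0.084],
  [[-0.545,-0.491,0.0],-25,0.084],
  [[-0.545,-0.491,0.0],-25,0.084],
  [[-0.545,-0.491,0.05],-25,0.084],
  [[-0.545,-0.491,0.09],-25,0.084],
  [[-0.545,-0.491,0.09],-25,0.084],
  [[-0.545,-0.491,0.09],-25,0.084],
  [[-0.545,-0.491,0.09],-25,0.084],
  [[-0.545,-0.491,0.09],-25,0.084],
  [[-0.545,-0.491,0.09],-25,0.084],
  [[-0.545,-0.491,0.09],-25,0.084],
], newtons=40)

```text
time_s: 1.9
position: [0.5218, -0.1656, 0.1017]
tool_rot: [[-1.0, -0.02, -0.0], [-0.02, 1.0, 0.001], [0.0, 0.001, -1.0]]
ft_force: [0.5, 0.7, 0.2]
grip_width: 0.0841
gripper_force: 0.0
```

Request:
drive_tool([
  [[0.0,-0.0015,0.04],0,0.084],
  [[0.0,-0.0015,0.075],0,0.084],
  [[0.0,-0.0015,0.09],0,0.084],
  [[0.0,-0.0015,0.098],0,0.075],
  [[0.0,-0.0015,0.098],0,0.06],
  [[0.0,-0.0015,0.098],0,0.045],
  [[0.0,-0.0015,0.098],0,0.04],
  [[0.0,-0.0015,0.098],0,0.04],
  [[0.0,-0.0015,0.098],0,0.04],
  [[0.0,-0.0015,0.098],0,0.04],
], newtons=40)

```text
time_s: 2.9
position: [0.5223, -0.1683, 0.0037]
tool_rot: [[-1.0, -0.019, 0.0], [-0.019, 1.0, -0.0], [-0.0, -0.0, -1.0]]
ft_force: [0.3, 0.9, 0.7]
grip_width: 0.0404
gripper_force: 0.0
```

Request:
drive_tool([
  [[0.0,0.0,-0.01],0,0.065],
  [[0.0,0.0,-0.01],0,0.065],
  [[0.0,0.0,0.0],0,0.065],
  [[0.0,0.0,0.005],0,0.065],
  [[0.0,0.0,0.006],0,0.065],
  [[0.0,0.0,0.006],0,0.045],
  [[0.0,0.0,0.006],0,0.04],
  [[0.0,0.0,0.006],0,0.04],
  [[0.0,0.0,0.006],0,0.04],
])

```text
time_s: 3.8
position: [0.5223, -0.1682, -0.0024]
tool_rot: [[-1.0, -0.02, 0.0], [-0.02, 1.0, -0.0], [-0.0, -0.0, -1.0]]
ft_force: [0.3, 0.8, 0.5]
grip_width: 0.0403
gripper_force: 0.0
```

```bash
python3 - <<'E'
from h import *
o=np.zeros((600,800,3),np.uint8)
c=cam("scene"); d,R,t,K=c; 
p=K@(R@np.array([.53,-.165,.0])+t); p=(p[:2]/p[2]).astype(int); print(p)
a=d["img"][p[1]-50:p[1]+50,p[0]-65:p[0]+65,::-1]; cv2.imwrite("pics/g1.png",cv2.resize(a,None,fx=6,fy=6,interpolation=cv2.INTER_CUBIC))
E
```

```text
[195 197]
```

View pics/g1.png

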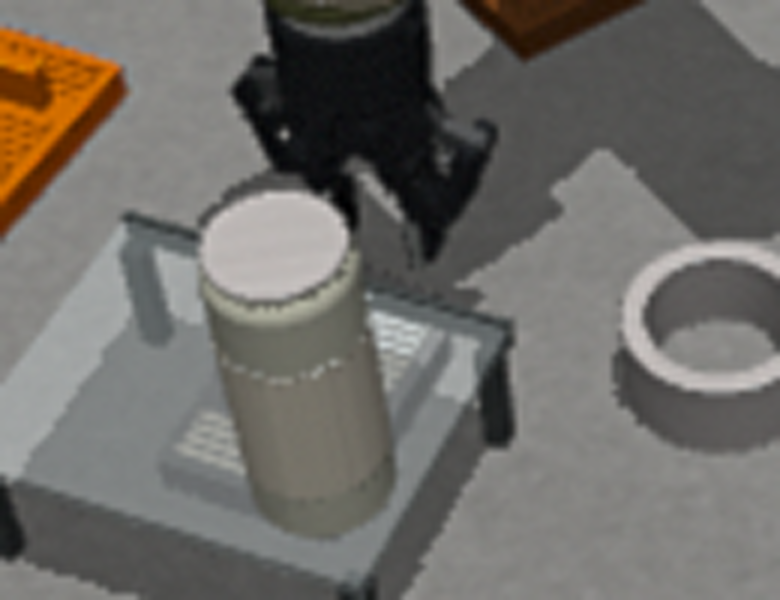

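The fingers are at about (430,260) in the crop, still above the tongue, so I'll go lower and feel for contact.

Request:
drive_tool([
  [[0.0,0.0,-0.008],0,0.06],
  [[0.0,0.0,-0.006],0,0.06],
  [[0.0,0.0,0.0],0,0.06],
  [[0.0,0.0,0.003],0,0.06],
  [[0.0,0.0,0.005],0,0.06],
  [[0.0,0.0,0.005],0,0.06],
])

```text
time_s: 4.45
position: [0.522, -0.1681, -0.0081]
tool_rot: [[-1.0, -0.02, -0.001], [-0.02, 1.0, 0.0], [0.001, 0.0, -1.0]]
ft_force: [-0.1, -0.0, -0.6]
grip_width: 0.0601
gripper_force: 0.0
```

Request:
drive_tool([
  [[0.0,0.0,0.0],0,0.05],
  [[0.0,0.0,0.0],0,0.04],
  [[0.0,0.0,0.0],0,0.04],
  [[0.0,0.0,0.0],0,0.04],
])

```text
time_s: 4.85
position: [0.5223, -0.1682, -0.0075]
tool_rot: [[-1.0, -0.02, 0.0], [-0.02, 1.0, -0.0], [-0.0, -0.0, -1.0]]
ft_force: [0.5, -0.5, -0.1]
grip_width: 0.0403
gripper_force: 0.0
```

Request:
drive_tool([
  [[0.0,0.0,0.001],0,0.04],
  [[0.0,0.0,0.002],0,0.04],
  [[0.0,0.0,0.003],0,0.04],
  [[0.0,0.0,0.003],0,0.04],
])

```text
time_s: 5.25
position: [0.5222, -0.1681, -0.0108]
tool_rot: [[-1.0, -0.02, -0.0], [-0.02, 1.0, 0.0], [0.0, 0.0, -1.0]]
ft_force: [-0.4, -0.0, -0.3]
grip_width: 0.0398
gripper_force: 0.0
```

```bash
python3 - <<'E'
from h import *
go(.52,-.167,0,91)
c=cam("scene"); d,R,t,K=c; W=cloud(c)
def pr(P):
    p=K@(R@np.array(P)+t); return p[:2]/p[2]
x0,y0=150,120; a=cv2.resize(d["img"][y0:y0+80,x0:x0+110,::-1],None,fx=7,fy=7,interpolation=cv2.INTER_CUBIC)
for P,col in (((.515,-.142,.01),(0,0,255)),((.545,-.142,.01),(0,0,255)),((.545,-.117,.024),(0,255,0)),((.522,-.148,0.),(255,0,0))):
    q=((pr(P)-[x0,y0]+.5)*7).astype(int); print(P,q); cv2.circle(a,tuple(int(i) for i in q),3,col,-1)
cv2.imwrite("pics/g2.png",a)
E
```

```text
pos [ 0.5222 -0.1681 -0.0108] cur yaw 91.12 shift [ 0.0021  0.0012 -0.0108] turn 0.12 w 0.0398 t 5.25 F [-0.4 -0.  -0.3] zaxis [-0.  0. -1.] q6 -121.3
(0.515, -0.142, 0.01) [377 525]
(0.545, -0.142, 0.01) [345 571]
(0.545, -0.117, 0.024) [392 567]
(0.522, -0.148, 0.0) [360 546]
```

View pics/g2.png

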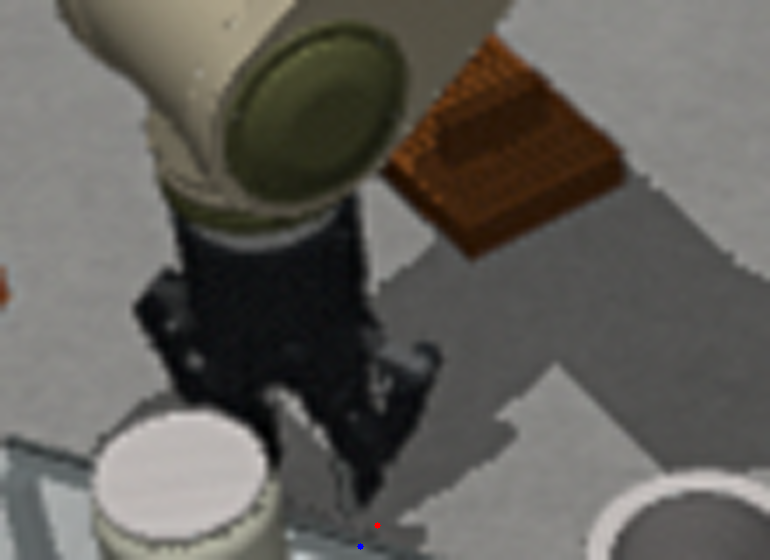

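The finger tip is at crop (365,500), well above the counter point (360,546), so the tips are still some 15 mm up.

```bash
python3 - <<'E'
from h import *
print(env.pinch_z, [a for a in dir(env) if a[0]!='_'])
c=cam("scene"); W=cloud(c); v,u=np.indices(W.shape[:2]); g=c[0]["img"].max(-1)
m=(g<60)&(abs(W[...,0]-.52)<.06)&(abs(W[...,1]+.165)<.08)&(W[...,2]<.06)&(v<195)
P=W[m]; i=np.argsort(P[:,2])[:12]; print(P[i].round(4)); print(np.c_[u[m],v[m]][i].tolist())
E
```

```text
0.0187 ['MotionError', 'close_job', 'observe', 'pinch_z']
[[ 0.484  -0.1828  0.0015]
 [ 0.5062 -0.167   0.0021]
 [ 0.5123 -0.1888  0.0036]
 [ 0.4875 -0.2062  0.0046]
 [ 0.5267 -0.1416  0.0339]
 [ 0.5196 -0.1876  0.0348]
 [ 0.5177 -0.1884  0.0371]
 [ 0.527  -0.1372  0.0408]
 [ 0.5307 -0.1352  0.0409]
 [ 0.5219 -0.189   0.041 ]
 [ 0.5293 -0.1392  0.0423]
 [ 0.5185 -0.1871  0.043 ]]
[[197, 186], [198, 192], [191, 191], [190, 184], [201, 192], [189, 186], [189, 185], [202, 191], [202, 192], [188, 185], [201, 191], [189, 184]]
```

Request:
drive_tool([
  [[0.0,0.0,0.002],0,0.04],
  [[0.0,0.0,0.004],0,0.04],
  [[0.0,0.0,0.005],0,0.04],
  [[0.0,0.0,0.005],0,0.04],
])

```text
time_s: 5.75
position: [0.5221, -0.1682, -0.0158]
tool_rot: [[-1.0, -0.02, -0.0], [-0.02, 1.0, 0.0], [0.0, 0.0, -1.0]]
ft_force: [0.4, -0.8, -0.3]
grip_width: 0.0398
gripper_force: 0.0
```

Request:
drive_tool([
  [[0.0,0.0,0.002],0,0.04],
  [[0.0,0.0,0.004],0,0.04],
  [[0.0,0.0,0.005],0,0.04],
  [[0.0,0.0,0.005],0,0.04],
])

```text
time_s: 6.15
position: [0.5222, -0.1681, -0.0208]
tool_rot: [[-1.0, -0.02, -0.0], [-0.02, 1.0, 0.0], [0.0, 0.0, -1.0]]
ft_force: [-0.2, -0.0, 0.0]
grip_width: 0.0399
gripper_force: 0.0
```

```bash
python3 - <<'E'
from h import *
c=cam("scene"); W=cloud(c); v,u=np.indices(W.shape[:2]); img=c[0]["img"]
m=(abs(W[...,0]-.525)<.04)&(abs(W[...,1]+.168)<.06)&(W[...,2]>.006)&(W[...,2]<.1)&(v<200)
for r in range(178,200):
    k=np.where(m[r])[0]
    if len(k): print(r,[(int(i),*(W[r,i]*1000).round().astype(int).tolist(),int(img[r,i].max())) for i in k[-7:]])
s=env.observe(); print(s["q"])
x0,y0=160,130
cv2.imwrite("pics/g3.png",cv2.resize(img[y0:y0+75,x0:x0+100,::-1],None,fx=8,fy=8,interpolation=cv2.INTER_NEAREST))
E
```

```text
178 [(192, 535, -160, 97, 53), (197, 531, -145, 99, 20), (198, 523, -147, 90, 23), (199, 522, -144, 90, 26), (200, 522, -141, 91, 16), (201, 518, -140, 88, 16), (202, 514, -139, 85, 24)]
179 [(197, 535, -143, 99, 18), (198, 528, -145, 91, 24), (199, 527, -142, 92, 22), (200, 525, -139, 91, 17), (201, 518, -140, 84, 17), (202, 513, -140, 79, 14), (203, 511, -138, 79, 33)]
180 [(198, 534, -141, 94, 20), (199, 531, -139, 93, 14), (200, 525, -140, 87, 19), (201, 515, -143, 76, 16), (202, 514, -140, 76, 18), (203, 515, -136, 78, 27), (210, 518, -109, 93, 30)]
181 [(199, 532, -139, 89, 20), (200, 517, -146, 72, 32), (201, 517, -142, 74, 22), (202, 513, -142, 70, 19), (203, 513, -138, 71, 22), (204, 511, -136, 70, 33), (210, 512, -114, 80, 49)]
182 [(202, 518, -139, 71, 22), (203, 521, -133, 77, 24), (204, 535, -120, 96, 21), (205, 534, -117, 96, 18), (206, 534, -114, 97, 21), (207, 534, -111, 98, 16), (209, 513, -117, 75, 30)]
183 [(203, 522, -133, 74, 25), (204, 533, -122, 89, 21), (205, 534, -117, 92, 20), (206, 534, -114, 93, 21), (207, 535, -110, 95, 15), (208, 531, -109, 92, 18), (209
[... 1638 characters left out ...]
38, 42, 22), (202, 528, -137, 38, 20), (203, 526, -135, 36, 25)]
193 [(195, 521, -168, 12, 71), (196, 518, -167, 10, 68), (199, 532, -146, 33, 74), (200, 531, -143, 34, 66), (201, 528, -141, 31, 30), (202, 528, -138, 33, 19), (203, 528, -134, 33, 45)]
194 [(196, 521, -166, 8, 68), (197, 522, -161, 12, 70), (198, 520, -158, 11, 66), (199, 533, -145, 30, 62), (200, 532, -143, 30, 68), (201, 531, -140, 29, 51), (202, 528, -138, 27, 43)]
195 [(198, 524, -156, 11, 68), (199, 536, -144, 29, 66), (200, 530, -145, 22, 85), (201, 530, -141, 24, 67), (202, 518, -146, 9, 71)]
196 [(202, 521, -144, 8, 62)]
[-3.02162920e+01  3.56504747e+01  9.04203313e+01  1.02478065e-03
  5.39389838e+01 -1.21338655e+02]
```

View pics/g3.png

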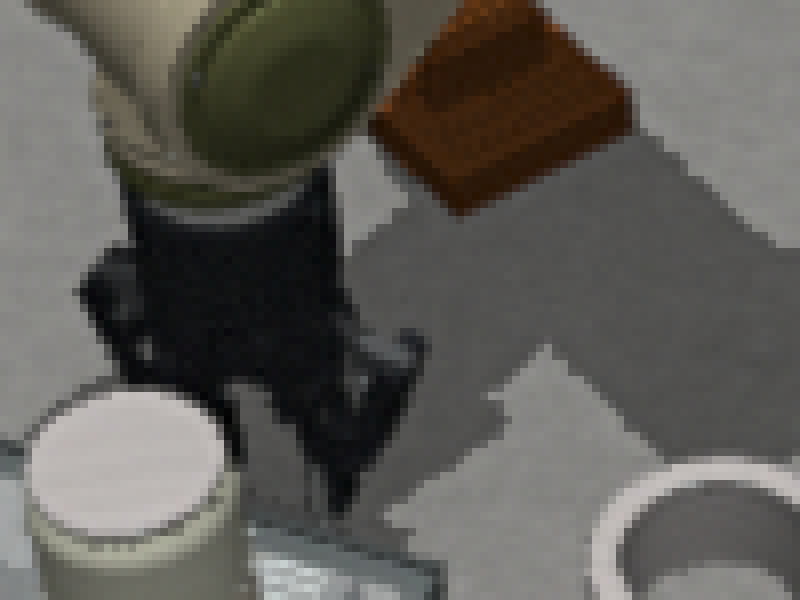

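The crop shows the finger tip at (345,505), at z≈0.022-0.03 by depth, with the tongue top seen below it. The tips are therefore about 40 mm above the reported TCP, so I go by contact.

Request:
drive_tool([
  [[0.0,0.0,0.003],0,0.04],
  [[0.0,0.0,0.006],0,0.04],
  [[0.0,0.0,0.008],0,0.04],
  [[0.0,0.0,0.008],0,0.04],
])

```text
time_s: 6.6
position: [0.522, -0.1681, -0.029]
tool_rot: [[-1.0, -0.02, -0.001], [-0.02, 1.0, 0.0], [0.001, 0.0, -1.0]]
ft_force: [0.4, 0.5, -0.1]
grip_width: 0.0401
gripper_force: 0.0
```

Request:
drive_tool([
  [[0.0,0.0,0.001],0,0.04],
  [[0.0,0.0,0.002],0,0.04],
  [[0.0,0.0,0.003],0,0.04],
  [[0.0,0.0,0.003],0,0.04],
])

```text
time_s: 7.0
position: [0.5223, -0.1682, -0.0313]
tool_rot: [[-1.0, -0.02, 0.0], [-0.02, 1.0, -0.0], [-0.0, -0.0, -1.0]]
ft_force: [-0.7, 0.2, 3.4]
grip_width: 0.0401
gripper_force: 1.6
```

Request:
drive_tool([
  [[0.0,0.001,-0.006],0,0.065],
  [[0.0,0.001,-0.006],0,0.065],
  [[0.0,0.001,-0.006],0,0.065],
  [[0.0,0.001,0.003],0,0.065],
  [[0.0,0.001,0.007],0,0.065],
  [[0.0,0.001,0.0075],0,0.05],
  [[0.0,0.001,0.0075],0,0.045],
  [[0.0,0.001,0.0075],0,0.04],
  [[0.0,0.001,0.0075],0,0.04],
], newtons=40)

```text
time_s: 7.9
position: [0.5221, -0.1671, -0.0392]
tool_rot: [[-1.0, -0.02, -0.0], [-0.02, 1.0, 0.0], [0.0, 0.0, -1.0]]
ft_force: [-1.1, -0.1, -1.3]
grip_width: 0.0482
gripper_force: 41.3
```

Request:
drive_tool([
  [[0.015,0.0,0.0],0,0.04],
  [[0.035,0.0,0.0],0,0.04],
  [[0.06,0.0,0.0],0,0.04],
  [[0.085,0.0,0.0],0,0.04],
  [[0.11,0.0,0.0],0,0.04],
  [[0.13,0.0,0.0],0,0.04],
  [[0.14,0.0,0.0],0,0.04],
  [[0.14,0.0,0.0],0,0.04],
  [[0.14,0.0,0.0],0,0.065],
  [[0.14,0.0,0.0],0,0.065],
  [[0.14,0.0,0.0],0,0.07],
  [[0.14,0.0,-0.04],0,0.08],
  [[0.14,0.0,-0.08],0,0.084],
  [[0.12,0.15,-0.12],0,0.084],
  [[0.12,0.15,-0.12],0,0.084],
  [[0.12,0.15,-0.12],0,0.084],
  [[0.12,0.15,-0.12],0,0.084],
])

```text
time_s: 9.6
position: [0.3997, -0.0156, 0.0822]
tool_rot: [[-1.0, -0.025, 0.002], [-0.025, 1.0, -0.0], [-0.002, -0.0, -1.0]]
ft_force: [-0.2, -1.1, -0.1]
grip_width: 0.0838
gripper_force: 0.0
```

```bash
python3 - <<'E'
from h import *
c=cam("top"); W=cloud(c); img=c[0]["img"]; np.savez("top2.npz",W=W,img=img,R=c[1],t=c[2],K=c[3])
Z=W[...,2]; X=W[...,0]; Y=W[...,1]
reg=(X>.34)&(X<.575)&(abs(Y+.17)<.075)
def rect(m,l):
    P=W[m]; print(l,len(P),cv2.minAreaRect(P[:,:2].astype(np.float32)),np.median(P[:,2]),P.mean(0))
rect(reg&(Z>.018)&(Z<.03),"body"); rect(reg&(Z>.045)&(Z<.06),"tab"); rect(reg&(Z>.007)&(Z<.014),"tongue")
cv2.imwrite("pics/t2.png",cv2.resize(img[100:300,120:390,::-1],None,fx=2.9,fy=2.9,interpolation=cv2.INTER_CUBIC))
go(.48,-.17,.1,91)
E
```

```text
body 1349 ((0.4706912636756897, -0.16783496737480164), (0.12989585101604462, 0.0968923345208168), 0.9571964740753174) 0.02482042615191039 [ 0.47072933 -0.16815293  0.02480881]
tab 107 ((0.49047860503196716, -0.1662464439868927), (0.011458459310233593, 0.058117806911468506), 0.10064172744750977) 0.052862474874844946 [ 0.49050458 -0.16612758  0.05274618]
tongue 138 ((0.4434972405433655, -0.1386810541152954), (0.17031414806842804, 0.05415881797671318), 30.653282165527344) 0.01008813261016065 [ 0.39538779 -0.17123052  0.01019284]
pos [ 0.3998 -0.0169  0.0818] cur yaw 91.41 shift [-0.0765 -0.155  -0.018 ] turn 0.41 w 0.084 t 9.65 F [-0.3  0.1  0.5] zaxis [ 0.002 -0.    -1.   ] q6 -110.9
```

View pics/t2.png

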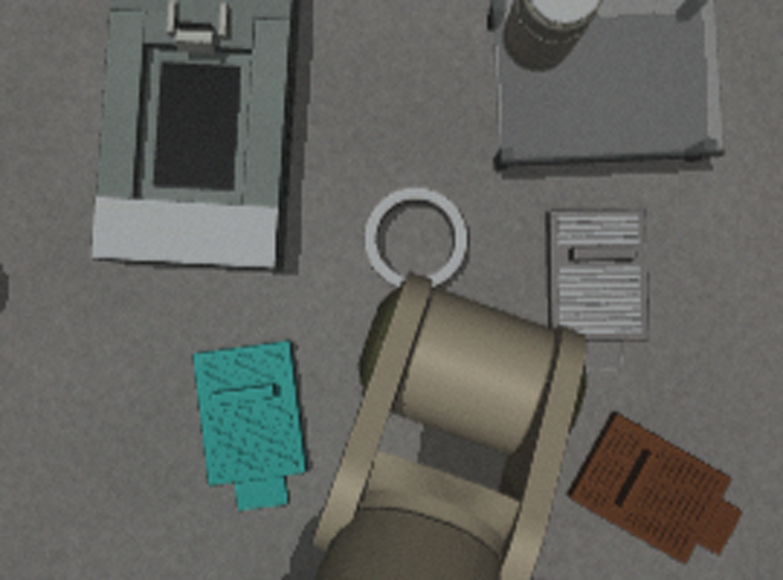

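The filter lies flat and clear of the riser, with its body at pixels (550-645, 208-340), its tab at (603,254), and the brown look-alike untouched. Next is the tab grip across its width.

Request:
drive_tool([
  [[-0.087,-0.152,0.0],0,0.084],
  [[-0.087,-0.152,0.0],0,0.084],
  [[-0.087,-0.152,0.0],0,0.084],
  [[-0.087,-0.152,0.0],0,0.084],
  [[-0.087,-0.152,0.03],0,0.084],
  [[-0.087,-0.152,0.06],0,0.082],
  [[-0.087,-0.152,0.085],0,0.08],
  [[-0.087,-0.152,0.092],0,0.075],
  [[-0.087,-0.152,0.092],0,0.065],
  [[-0.087,-0.152,0.092],0,0.05],
  [[-0.087,-0.152,0.092],0,0.05],
  [[-0.087,-0.152,0.092],0,0.05],
  [[-0.087,-0.152,0.092],0,0.05],
], newtons=20)

```text
time_s: 10.95
position: [0.4896, -0.17, -0.0106]
tool_rot: [[-1.0, -0.02, 0.001], [-0.02, 1.0, -0.001], [-0.001, -0.001, -1.0]]
ft_force: [0.5, -0.2, -1.7]
grip_width: 0.0592
gripper_force: 23.3
```

Gripped at 59 mm. Lift and see whether it tilts by its own weight.

Request:
drive_tool([
  [[0.0,0.003,-0.01],0,0.05],
  [[0.0,0.003,-0.03],0,0.05],
  [[0.0,0.003,-0.06],0,0.05],
  [[0.0,0.003,-0.1],0,0.05],
  [[0.0,0.003,-0.14],0,0.05],
  [[0.0,0.003,-0.15],0,0.05],
  [[0.0,0.003,-0.15],0,0.05],
])

```text
time_s: 11.65
position: [0.4896, -0.1669, 0.1405]
tool_rot: [[-1.0, -0.02, 0.003], [-0.02, 1.0, -0.002], [-0.003, -0.002, -1.0]]
ft_force: [-0.5, 0.5, -2.6]
grip_width: 0.0595
gripper_force: 23.2
```

```bash
cat >> h.py <<'E'
def tilt():
    """fit plane to pale pleats/body seen around the gripper in the scene view"""
    s=env.observe(); p=np.array(s["position"]); out=[]
    for n in("scene","top"):
        c=cam(n); W=cloud(c); im=c[0]["img"]; d=W-p
        m=(abs(d[...,0]+.02)<.12)&(abs(d[...,1])<.05)&(d[...,2]<.06)&(d[...,2]>-.06)&(im.min(-1)>110)
        P=W[m]; 
        if len(P)<20: print(n,len(P)); continue
        A=np.c_[P[:,:2]-p[:2],np.ones(len(P))]; k=np.linalg.lstsq(A,P[:,2],rcond=None)[0]
        for _ in range(4):
            r=abs(A@k-P[:,2]); i=r<max(.003,np.median(r)*1.5); k=np.linalg.lstsq(A[i],P[i,2],rcond=None)[0]
        print(n,len(P),i.sum(),"slope deg x,y",np.degrees(np.arctan(k[:2])).round(2),"z at tool",k[2]-p[2],"x range",(P[i,0].min()-p[0]).round(4),(P[i,0].max()-p[0]).round(4))
        im=im[...,::-1].copy()
        im[m]=(0,0,255); cv2.imwrite(f"pics/m_{n}.png",im)
E
python3 - <<'E'
from h import *
tilt(); go(.614,.22,.15,87)
c=cam("scene"); d,R,t,K=c; q=K@(R@np.array([.49,-.17,.17])+t); q=(q[:2]/q[2]).astype(int); print(q)
cv2.imwrite("pics/s3.png",cv2.resize(d["img"][max(0,q[1]-60):q[1]+60,max(0,q[0]-75):q[0]+75,::-1],None,fx=5,fy=5,interpolation=cv2.INTER_CUBIC))
E
```

```text
scene 214 196 slope deg x,y [ 0.36 -0.57] z at tool 0.03708290340135889 x range -0.0722 0.0493
top 82 73 slope deg x,y [ 1.8  -3.54] z at tool 0.03524421552079937 x range -0.0568 0.0407
pos [ 0.4885 -0.1663  0.1377] cur yaw 91.12 shift [-0.1331  0.3838 -0.0121] turn 4.12 w 0.0595 t 11.75 F [ 0.8 -0.6 -3.1] zaxis [-0.002  0.001 -1.   ] q6 -123.1
[193 149]
```

View pics/s3.png

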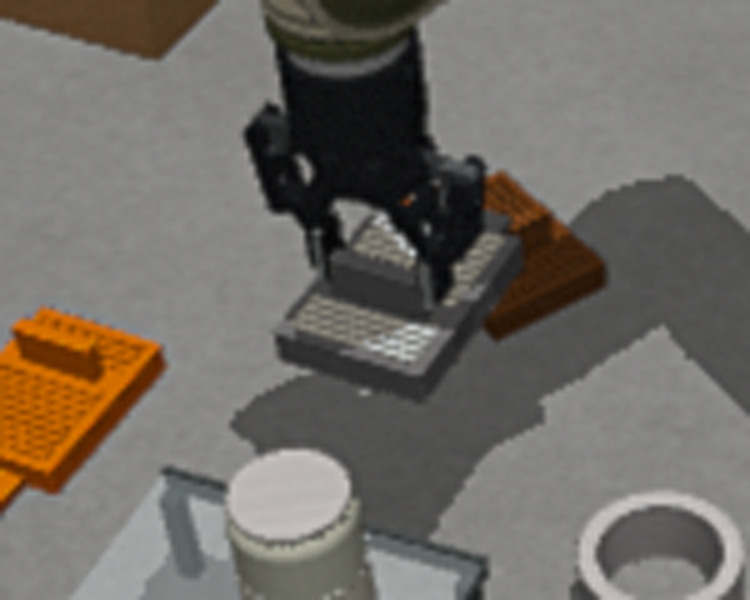

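It hangs level with no tilt, so the grip holds it stiffly. I'll tilt it by pressing the catch end's underside on the riser's fixed front edge.

Request:
drive_tool([
  [[-0.03,0.0,0.0],0,0.05],
  [[-0.0545,0.0,0.02],0,0.05],
  [[-0.0545,0.0,0.045],0,0.05],
  [[-0.0545,0.0,0.06],0,0.05],
  [[-0.0545,0.0,0.068],0,0.05],
  [[-0.0545,0.0,0.071],0,0.05],
  [[-0.0545,0.0,0.074],0,0.05],
  [[-0.0545,0.0,0.077],0,0.05],
  [[-0.0545,0.0,0.077],0,0.05],
], newtons=20)

```text
time_s: 12.7
position: [0.5409, -0.1651, 0.0623]
tool_rot: [[-1.0, -0.019, -0.006], [-0.019, 1.0, 0.001], [0.006, 0.002, -1.0]]
ft_force: [-14.8, 3.2, 16.6]
grip_width: 0.0597
gripper_force: 28.2
```

```bash
python3 - <<'E'
from h import *
tilt(); go(.543,-.167,.057,91)
E
```

```text
scene 162 99 slope deg x,y [-3.51 16.1 ] z at tool 0.03743674140643705 x range -0.0606 0.0999
top 21 19 slope deg x,y [13.12 -5.05] z at tool 0.04023850404974282 x range 0.0259 0.039
pos [ 0.5409 -0.1651  0.0623] cur yaw 91.11 shift [-0.0021 -0.002   0.0053] turn 0.11 w 0.0594 t 12.8 F [-15.5   2.6  17.3] zaxis [-0.006  0.002 -1.   ] q6 -120.0
```

Request:
drive_tool([
  [[0.0,0.0,0.002],0,0.05],
  [[0.0,0.0,0.004],0,0.05],
  [[0.0,0.0,0.006],0,0.05],
  [[0.0,0.0,0.006],0,0.05],
], newtons=20)

```text
time_s: 13.2
position: [0.5407, -0.1652, 0.0561]
tool_rot: [[-1.0, -0.019, -0.006], [-0.019, 1.0, 0.002], [0.006, 0.002, -1.0]]
ft_force: [-16.3, 2.4, 15.2]
grip_width: 0.0591
gripper_force: 29.7
```

Request:
drive_tool([
  [[0.0,0.0,-0.02],0,0.05],
  [[0.02,0.0,-0.05],0,0.05],
  [[0.04,0.0,-0.08],0,0.05],
  [[0.04,0.0,-0.08],0,0.05],
  [[0.04,0.0,-0.08],0,0.05],
])

```text
time_s: 13.7
position: [0.5035, -0.1665, 0.1353]
tool_rot: [[-1.0, -0.019, -0.0], [-0.019, 1.0, 0.0], [0.0, 0.0, -1.0]]
ft_force: [1.1, -0.5, -3.1]
grip_width: 0.0595
gripper_force: 27.9
```

```bash
python3 - <<'E'
from h import *
tilt(); go(.614,.22,.15,87)
c=cam("scene"); d,R,t,K=c; s=env.observe(); q=K@(R@(np.array(s["position"])+[0,0,.03])+t); q=(q[:2]/q[2]).astype(int); print(q)
cv2.imwrite("pics/s4.png",cv2.resize(d["img"][max(0,q[1]-55):q[1]+55,max(0,q[0]-75):q[0]+75,::-1],None,fx=5,fy=5,interpolation=cv2.INTER_CUBIC))
E
```

```text
scene 165 151 slope deg x,y [14.58  0.26] z at tool 0.0425493768266072 x range -0.0734 0.0389
top 36 33 slope deg x,y [10.68  8.5 ] z at tool 0.040062168821454885 x range 0.0159 0.0329
pos [ 0.5035 -0.1663  0.1343] cur yaw 91.11 shift [-0.1179  0.3841 -0.0154] turn 4.11 w 0.0591 t 13.8 F [-0.4 -0.1 -2.6] zaxis [-0.002  0.002 -1.   ] q6 -122.2
[192 153]
```

View pics/s4.png

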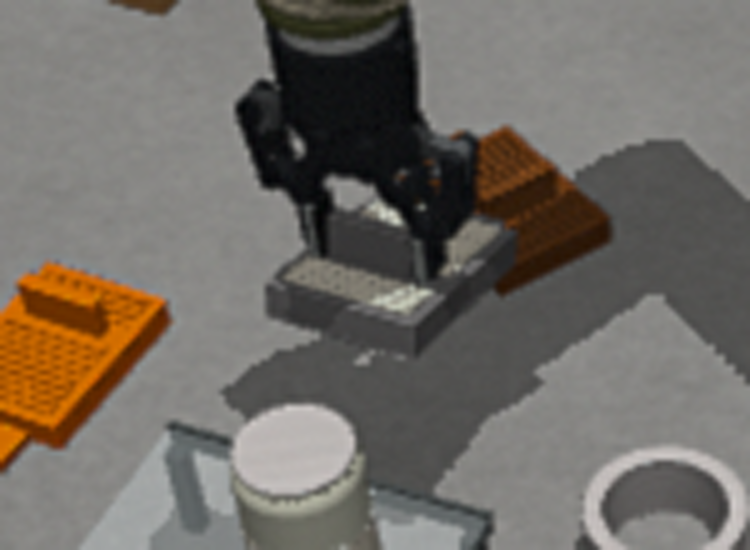

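The crop shows the filter tilted tongue-low by about 15°. A second press with a longer lever should bring it nearer 20°.

Request:
drive_tool([
  [[-0.0265,0.0,0.03],0,0.05],
  [[-0.0265,0.0,0.06],0,0.05],
  [[-0.0265,0.0,0.076],0,0.05],
  [[-0.0265,0.0,0.082],0,0.05],
  [[-0.0265,0.0,0.086],0,0.05],
  [[-0.0265,0.0,0.09],0,0.05],
  [[-0.0265,0.0,0.093],0,0.05],
  [[-0.0265,0.0,0.093],0,0.05],
], newtons=20)

```text
time_s: 14.65
position: [0.5282, -0.1658, 0.0427]
tool_rot: [[-1.0, -0.02, -0.005], [-0.02, 1.0, 0.001], [0.005, 0.001, -1.0]]
ft_force: [-12.5, -1.5, 7.2]
grip_width: 0.0595
gripper_force: 34.7
```

Request:
drive_tool([
  [[0.0,0.0,-0.02],0,0.05],
  [[0.01,0.0,-0.06],0,0.05],
  [[0.03,0.0,-0.1],0,0.05],
  [[0.03,0.0,-0.13],0,0.05],
  [[0.03,0.0,-0.13],0,0.05],
  [[0.03,0.0,-0.13],0,0.05],
])

```text
time_s: 15.25
position: [0.5003, -0.1666, 0.1726]
tool_rot: [[-1.0, -0.02, -0.0], [-0.02, 1.0, 0.0], [0.0, 0.0, -1.0]]
ft_force: [0.2, 0.2, -3.2]
grip_width: 0.0595
gripper_force: 32.0
```

```bash
python3 - <<'E'
from h import *
tilt(); go(.63,.22,.15,87)
E
```

```text
scene 108 106 slope deg x,y [25.15  0.79] z at tool 0.04347210185557138 x range -0.0689 0.0423
top 45 44 slope deg x,y [24.58  2.84] z at tool 0.04361389776633004 x range -0.0601 0.0308
pos [ 0.4998 -0.1662  0.1713] cur yaw 91.13 shift [-0.1378  0.3836  0.0216] turn 4.13 w 0.0596 t 15.35 F [ 0.2 -0.6 -2.5] zaxis [-0.003  0.002 -1.   ] q6 -122.4
```

```bash
python3 - <<'E'
from h import *
z=np.load("top.npz"); W=z["W"]; L=[];Rr=[];Nx=[]
for v in range(118,165):
    row=W[v,150:225]; hi=row[:,2]>.0775; n=len(hi); mid=190-150
    k=mid
    a=[i for i in range(mid-35,mid) if hi[i]]; b=[i for i in range(mid,mid+33) if hi[i]]
    a=[i for i in a if not hi[i+1]]; b=[i for i in b if not hi[i-1]]
    if a and b: L.append(row[a[-1]][:2]-0); Rr.append(row[b[0]][:2])
L=np.array(L);Rr=np.array(Rr); print(len(L))
for E in(L,Rr):
    k=np.polyfit(E[:,0],E[:,1],1); r=E[:,1]-np.polyval(k,E[:,0]); k=np.polyfit(E[abs(r)<.003,0],E[abs(r)<.003,1],1); print("slope deg",np.degrees(np.arctan(k[0])),"y at .614",np.polyval(k,.614),"at .54",np.polyval(k,.54),"at .67",np.polyval(k,.67))
# lengthwise: profile along centreline
for y0 in(.21,.2217,.235):
    m=abs(W[...,1]-(y0-.0524*(W[...,0]-.614)))<.003; P=W[m&(W[...,0]>.5)&(W[...,0]<.72)&(W[...,2]>.04)]; P=P[np.argsort(P[:,0])]
    lip=P[(P[:,2]>.08)&(P[:,0]<.58)][:,0].max(); nose=P[(P[:,2]>.075)&(P[:,0]>.6)]; print(y0,"lip",lip,"far",nose[:4].round(4).tolist())
E
```

```text
47
slope deg -3.1247736990333776 y at .614 0.27428168957826365 at .54 0.2783214772360194 at .67 0.27122455297239445
slope deg -2.9024541052014956 y at .614 0.1703528353054054 at .54 0.17410469131370393 at .67 0.16751359292074705
0.21 lip 0.5323264101240255 far [[0.6715, 0.2058, 0.0929], [0.6732, 0.2044, 0.0861], [0.6742, 0.2086, 0.0927], [0.6743, 0.206, 0.0922]]
0.2217 lip 0.5321758820160075 far [[0.6745, 0.2169, 0.0914], [0.6745, 0.2196, 0.0911], [0.6758, 0.2159, 0.0967], [0.676, 0.2214, 0.0959]]
0.235 lip 0.534821064344104 far [[0.6741, 0.2301, 0.0926], [0.6748, 0.2334, 0.0895], [0.676, 0.2295, 0.0956], [0.6764, 0.2325, 0.0939]]
```

Request:
drive_tool([
  [[-0.003,0.01,0.0],0,0.05],
  [[-0.01,0.03,0.0],0,0.05],
  [[-0.022,0.06,0.0],1,0.05],
  [[-0.035,0.095,0.0],1,0.05],
  [[-0.05,0.135,0.0],2,0.05],
  [[-0.065,0.175,0.0],2,0.05],
  [[-0.08,0.215,0.0],3,0.05],
  [[-0.095,0.255,0.0],3,0.05],
  [[-0.108,0.29,0.0],4,0.05],
  [[-0.12,0.325,0.0],4.1,0.05],
  [[-0.131,0.355,0.0],4.1,0.05],
  [[-0.138,0.375,0.0],4.1,0.05],
  [[-0.142,0.385,0.0],4.1,0.05],
  [[-0.142,0.385,0.0],4.1,0.05],
  [[-0.142,0.385,0.0],4.1,0.05],
])

```text
time_s: 16.85
position: [0.6344, 0.2205, 0.1724]
tool_rot: [[-0.999, 0.052, -0.001], [0.052, 0.999, -0.001], [0.001, -0.001, -1.0]]
ft_force: [0.5, -0.9, -1.4]
grip_width: 0.0594
gripper_force: 32.0
```

```bash
python3 - <<'E'
from h import *
tilt(); go(.634,.2213,.100,87)
c=cam("top"); W=cloud(c); s=env.observe(); p=np.array(s["position"]); d=W-p
ex=np.array([.9986,-.0523]); ey=np.array([.0523,.9986])
a=d[...,:2]@ex; b=d[...,:2]@ey
k=(a>-.12)&(a<.08)&(abs(b)<.06)&(d[...,2]>-.035)&(d[...,2]<.075)
# rows: height vs along-axis, at sides of tab beyond fingers
for lo in np.arange(-.11,.075,.01):
    m=k&(a>=lo)&(a<lo+.01); 
    if m.sum()>3: print(round(lo*1000),m.sum(),"z",np.percentile(d[...,2][m],[10,50,90]).round(4),"b",b[m].min().round(4),b[m].max().round(4))
E
```

```text
scene 169 166 slope deg x,y [24.91 -0.85] z at tool 0.042801697122400756 x range -0.0741 0.0424
top 22 15 slope deg x,y [25.47 -0.58] z at tool 0.04232406457565349 x range -0.0729 0.0312
pos [0.6345 0.22   0.1729] cur yaw 86.95 shift [0.0006 0.0013 0.0729] turn -0.05 w 0.0595 t 16.95 F [ 0.3 -0.3 -2.1] zaxis [-0. -0. -1.] q6 -77.9
-100 13 z [-0.0194 -0.0181 -0.0164] b -0.0248 -0.0145
-80 16 z [0.0041 0.0077 0.0095] b -0.0479 -0.0372
-70 27 z [0.0013 0.0114 0.0146] b -0.0481 -0.0356
-60 32 z [0.0057 0.0167 0.0192] b -0.0484 -0.0354
-50 33 z [0.0112 0.0216 0.0253] b -0.0481 -0.0335
-40 36 z [0.0132 0.0258 0.0281] b -0.048 -0.0333
-30 65 z [0.0284 0.0323 0.0351] b -0.0482 0.0468
-20 108 z [0.0324 0.0368 0.0636] b -0.048 0.0467
-10 28 z [0.0222 0.0396 0.0644] b -0.0479 -0.036
20 7 z [0.0546 0.0557 0.0606] b -0.0331 -0.0253
30 40 z [0.0564 0.0598 0.0611] b -0.0475 -0.0228
40 28 z [0.0419 0.0478 0.0587] b -0.0475 -0.0203
```

Request:
drive_tool([
  [[-0.003,0.0013,0.015],0,0.05],
  [[-0.003,0.0013,0.035],0,0.05],
  [[-0.003,0.0013,0.055],0,0.05],
  [[-0.003,0.0013,0.068],0,0.05],
  [[-0.003,0.0013,0.076],0,0.05],
  [[-0.003,0.0013,0.081],0,0.05],
  [[-0.003,0.0013,0.083],0,0.05],
  [[-0.003,0.0013,0.083],0,0.05],
])

```text
time_s: 17.8
position: [0.638, 0.2222, 0.0903]
tool_rot: [[-0.999, 0.052, 0.001], [0.052, 0.999, 0.0], [-0.001, 0.0, -1.0]]
ft_force: [-0.1, -0.7, -2.0]
grip_width: 0.0595
gripper_force: 32.0
```

Request:
drive_tool([
  [[0.006,0.0,0.0],0,0.05],
  [[0.012,0.0,0.0],0,0.05],
  [[0.016,0.0,0.0],0,0.05],
  [[0.019,0.0,0.0],0,0.05],
  [[0.019,0.0,0.0],0,0.05],
])

```text
time_s: 18.3
position: [0.6184, 0.2233, 0.0902]
tool_rot: [[-0.999, 0.052, 0.0], [0.052, 0.999, 0.0], [-0.0, 0.0, -1.0]]
ft_force: [-0.0, -0.9, -2.5]
grip_width: 0.0593
gripper_force: 32.0
```

Request:
drive_tool([
  [[0.002,0.0,0.0],0,0.05],
  [[0.003,0.0,0.0],0,0.05],
  [[0.004,0.0,0.0],0,0.05],
  [[0.004,0.0,0.0],0,0.05],
])

```text
time_s: 18.7
position: [0.6158, 0.2233, 0.0906]
tool_rot: [[-0.999, 0.052, 0.003], [0.052, 0.999, 0.0], [-0.003, 0.0, -1.0]]
ft_force: [3.8, 0.1, -0.8]
grip_width: 0.0595
gripper_force: 32.7
```

The tongue is hooked against the back wall. Now the swing down along an arc.

Request:
drive_tool([
  [[-0.001,0.0,0.005],0,0.05],
  [[-0.004,0.0,0.009],0,0.05],
  [[-0.0065,0.0,0.0135],0,0.05],
  [[-0.0095,0.0,0.018],0,0.05],
  [[-0.012,0.0,0.022],0,0.05],
  [[-0.014,0.0,0.027],0,0.05],
  [[-0.016,0.0,0.031],0,0.05],
  [[-0.016,0.0,0.031],0,0.05],
])

```text
time_s: 19.5
position: [0.6325, 0.2226, 0.061]
tool_rot: [[-0.999, 0.052, 0.005], [0.052, 0.999, 0.001], [-0.005, 0.001, -1.0]]
ft_force: [4.5, -0.3, 10.3]
grip_width: 0.0594
gripper_force: 31.0
```

```bash
python3 - <<'E'
from h import *
tilt(); go(.634,.2213,.040,87)
E
```

```text
scene 817 543 slope deg x,y [-0.83  0.1 ] z at tool 0.02233163721775227 x range -0.14 0.1
top 37 22 slope deg x,y [  0.83 -59.7 ] z at tool -0.017717109666499628 x range -0.1033 0.0858
pos [0.6325 0.2226 0.061 ] cur yaw 87.02 shift [-0.0014 -0.0013  0.0211] turn 0.02 w 0.0591 t 19.6 F [ 5.2 -0.4  9.9] zaxis [ 0.005  0.001 -1.   ] q6 -77.7
```

Request:
drive_tool([
  [[-0.001,-0.001,0.004],0,0.05],
  [[-0.002,-0.001,0.008],0,0.05],
  [[-0.002,-0.001,0.012],0,0.05],
  [[-0.002,-0.001,0.014],0,0.05],
])

```text
time_s: 20.0
position: [0.6372, 0.2217, 0.0484]
tool_rot: [[-0.999, 0.053, 0.012], [0.053, 0.999, 0.002], [-0.012, 0.002, -1.0]]
ft_force: [11.6, -0.9, 14.6]
grip_width: 0.0593
gripper_force: 33.2
```

Request:
drive_tool([
  [[-0.0005,0.0,0.003],0,0.05],
  [[-0.001,0.0,0.006],0,0.05],
  [[-0.001,0.0,0.008],0,0.05],
  [[-0.001,0.0,0.008],0,0.05],
])

```text
time_s: 20.4
position: [0.639, 0.2217, 0.0401]
tool_rot: [[-0.999, 0.053, 0.014], [0.053, 0.999, 0.002], [-0.014, 0.003, -1.0]]
ft_force: [17.8, 2.5, 8.3]
grip_width: 0.0594
gripper_force: 33.3
```

```bash
cat > p.py <<'E'
from h import *
c=cam("scene"); W=cloud(c); im=c[0]["img"]; o=np.array([.614,.2223])
ex=np.array([.9986,-.0523]); ey=np.array([.0523,.9986])
d=W[...,:2]-o; a=d@ex; b=d@ey; Z=W[...,2]
for lo in range(-75,62,10):
    m=(a>lo/1e3)&(a<(lo+10)/1e3)&(abs(b)<.044)&(Z>.055)&(Z<.11)
    if m.sum()>2: print(lo,m.sum(),np.percentile(Z[m],[10,50,90]).round(4))
go(.634,.2213,.040,87)
E
python3 p.py
```

```text
-65 3 [0.0836 0.0844 0.0845]
-45 7 [0.0844 0.0854 0.0871]
-35 11 [0.0825 0.085  0.0883]
-25 6 [0.0818 0.0853 0.0872]
-15 41 [0.0827 0.0858 0.0876]
-5 8 [0.0846 0.086  0.0869]
5 4 [0.0835 0.085  0.1021]
15 9 [0.0829 0.0972 0.1091]
25 222 [0.0841 0.0923 0.1061]
35 139 [0.0833 0.0858 0.0943]
45 101 [0.0831 0.0857 0.088 ]
55 104 [0.0821 0.0849 0.0882]
pos [0.639  0.2217 0.0401] cur yaw 86.97 shift [ 0.005  -0.0007  0.0001] turn -0.03 w 0.0595 t 20.45 F [17.4  1.3  8.7] zaxis [ 0.014  0.002 -1.   ] q6 -77.8
```

Request:
drive_tool([
  [[-0.003,0.0,0.002],0,0.05],
  [[-0.005,0.0,0.004],0,0.05],
  [[-0.005,0.0,0.006],0,0.05],
  [[-0.005,0.0,0.008],0,0.05],
  [[-0.005,0.0,0.008],0,0.05],
])

```text
time_s: 20.95
position: [0.6393, 0.2216, 0.0392]
tool_rot: [[-0.999, 0.051, 0.007], [0.051, 0.999, 0.001], [-0.007, 0.001, -1.0]]
ft_force: [-24.6, -5.3, 61.6]
grip_width: 0.0598
gripper_force: 44.7
```

Request:
drive_tool([
  [[0.004,0.0,-0.006],0,0.05],
  [[0.004,0.0,-0.0085],0,0.05],
  [[0.004,0.0,-0.0085],0,0.05],
], newtons=50)

```text
time_s: 21.25
position: [0.6393, 0.2216, 0.04]
tool_rot: [[-0.999, 0.053, 0.012], [0.053, 0.999, 0.002], [-0.012, 0.002, -1.0]]
ft_force: [16.8, 0.7, 2.6]
grip_width: 0.0594
gripper_force: 54.2
```

Request:
drive_tool([
  [[0.0,0.0,-0.001],0,0.05],
  [[0.0,0.0,-0.002],0,0.05],
  [[0.0,0.0,-0.003],0,0.05],
  [[0.0,0.0,-0.003],0,0.05],
])

```text
time_s: 21.65
position: [0.6389, 0.2215, 0.041]
tool_rot: [[-0.999, 0.053, 0.01], [0.053, 0.999, 0.001], [-0.01, 0.002, -1.0]]
ft_force: [16.6, 2.2, -5.6]
grip_width: 0.0594
gripper_force: 56.2
```

Request:
drive_tool([
  [[-0.002,0.0,-0.001],0,0.05],
  [[-0.002,0.0,-0.002],0,0.05],
  [[-0.002,0.0,-0.0025],0,0.05],
  [[-0.002,0.0,-0.0025],0,0.05],
])

```text
time_s: 22.05
position: [0.6384, 0.2215, 0.0412]
tool_rot: [[-0.999, 0.052, 0.003], [0.052, 0.999, 0.001], [-0.003, 0.001, -1.0]]
ft_force: [13.9, 1.9, -12.8]
grip_width: 0.059
gripper_force: 57.0
```

Request:
drive_tool([
  [[0.0,0.0,-0.0005],0,0.05],
  [[0.0,0.0,-0.0005],0,0.05],
  [[0.0,0.0,-0.0005],0,0.05],
  [[0.0,0.0,-0.0005],0,0.05],
  [[0.0,0.0,-0.0005],0,0.05],
])

```text
time_s: 22.55
position: [0.6384, 0.2215, 0.0412]
tool_rot: [[-0.999, 0.052, 0.003], [0.052, 0.999, 0.001], [-0.003, 0.001, -1.0]]
ft_force: [14.8, 2.9, -15.3]
grip_width: 0.0587
gripper_force: 57.6
```

```bash
python3 p.py; python3 - <<'E'
from h import *
d=cam("scene")[0]["img"][190:320,230:370,::-1]
cv2.imwrite("pics/s5.png",cv2.resize(d,None,fx=4.5,fy=4.5,interpolation=cv2.INTER_CUBIC))
E
```

```text
-65 4 [0.0844 0.0856 0.0868]
-45 8 [0.0835 0.0861 0.0892]
-35 9 [0.0843 0.0876 0.0887]
-25 6 [0.0833 0.0873 0.0889]
-15 39 [0.0839 0.0861 0.0891]
5 4 [0.0847 0.0861 0.0873]
15 17 [0.0842 0.0941 0.1069]
25 210 [0.086  0.0931 0.1067]
35 132 [0.0849 0.0876 0.0916]
45 101 [0.0845 0.0867 0.0897]
55 112 [0.0837 0.087  0.0898]
pos [0.6384 0.2214 0.0412] cur yaw 87.02 shift [ 0.0044 -0.0004  0.0012] turn 0.02 w 0.0588 t 22.6 F [ 14.    2.5 -16.3] zaxis [ 0.003  0.001 -1.   ] q6 -77.9
```

View pics/s5.png

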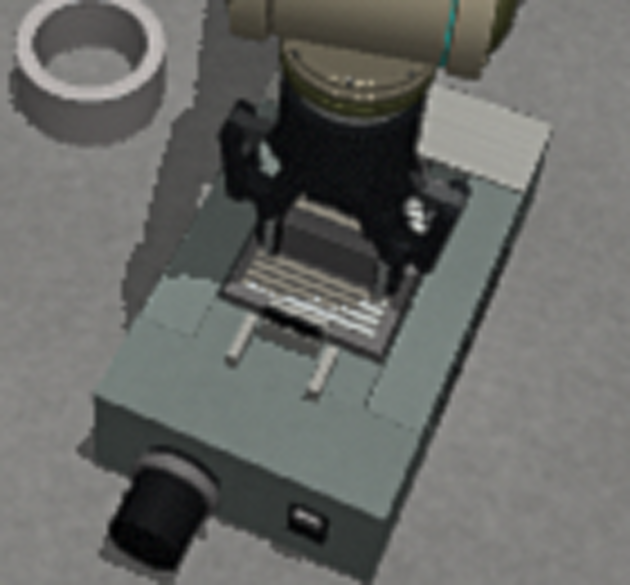

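Under the tug the filter stays in, its top 2 mm up at the nose height. The crop shows it flat between the side walls, with the catch posts at (240,335) and (322,370). Now I ease off, press lightly, release and retreat.

Request:
drive_tool([
  [[-0.003,0.0,0.003],0,0.05],
  [[-0.006,0.0,0.006],0,0.05],
  [[-0.006,0.0,0.008],0,0.05],
  [[-0.006,0.0,0.008],0,0.05],
])

```text
time_s: 23.05
position: [0.6402, 0.2214, 0.0394]
tool_rot: [[-0.999, 0.051, -0.003], [0.051, 0.999, 0.0], [0.003, -0.0, -1.0]]
ft_force: [-20.1, -1.8, 30.2]
grip_width: 0.0591
gripper_force: 62.9
```

Request:
drive_tool([
  [[0.0,0.0,-0.002],0,0.06],
  [[0.0,0.0,-0.002],0,0.07],
  [[0.0,0.0,-0.002],0,0.08],
  [[0.0,0.0,-0.002],0,0.084],
  [[0.0,0.0,-0.02],0,0.084],
  [[0.0,0.0,-0.05],0,0.084],
  [[0.0,0.0,-0.09],0,0.084],
  [[0.1,0.1,-0.13],0,0.084],
  [[0.2,0.1,-0.13],0,0.084],
  [[0.25,0.1,-0.13],0,0.084],
  [[0.25,0.1,-0.13],0,0.084],
  [[0.25,0.1,-0.13],0,0.084],
  [[0.25,0.1,-0.13],0,0.084],
])

```text
time_s: 24.35
position: [0.3949, 0.3346, 0.1658]
tool_rot: [[-0.999, 0.05, -0.001], [0.05, 0.999, 0.0], [0.001, 0.0, -1.0]]
ft_force: [0.2, 0.3, 0.4]
grip_width: 0.084
gripper_force: 0.0
```

```bash
python3 p.py; python3 - <<'E'
from h import *
c=cam("top"); W=cloud(c); a=c[0]["img"][60:205,130:240,::-1]
W0=np.load("top.npz")["W"]; o=np.array([.614,.2223]); ex=np.array([.9986,-.0523]); ey=np.array([.0523,.9986])
for w in (W0,W):
    d=w[...,:2]-o; A=d@ex; B=d@ey; m=(abs(B)<.014)&(A>.04)&(A<.1)&(w[...,2]>.0895); P=np.c_[A[m],w[...,2][m]]; i=np.argsort(P[:,0])[:8]; print("nose ramp",(P[i]*1000).round().astype(int).tolist())
d=W[...,:2]-o; A=d@ex; B=d@ey
m=(abs(A)<.08)&(abs(B)<.06)&(W[...,2]>.095)&(A<.04); P=W[m]; print("tab",m.sum(),A[m].mean(),B[m].mean(),P[:,2].max(),cv2.minAreaRect(P[:,:2].astype(np.float32)))
print([ (n,np.nanmean(W[...,:2][k],axis=0).round(3)) for n,k in (("can",(W[...,2]>.2)&(W[...,0]>.6)&(W[...,1]<0)),("tape",(abs(W[...,2]-.05)<.004)&(abs(W[...,0]-.504)<.06)&(abs(W[...,1]-.013)<.06)))])
s=cv2.resize(a,None,fx=4,fy=4,interpolation=cv2.INTER_CUBIC); cv2.imwrite("pics/end.png",s)
E
```

```text
-75 19 [0.0684 0.0704 0.076 ]
-65 48 [0.0822 0.084  0.0856]
-55 88 [0.0829 0.0856 0.0878]
-45 100 [0.0824 0.0854 0.0881]
-35 108 [0.0831 0.0851 0.0885]
-25 97 [0.0827 0.0847 0.0873]
-15 95 [0.0832 0.0854 0.0879]
-5 66 [0.0826 0.0849 0.0878]
5 30 [0.0825 0.0845 0.0872]
15 35 [0.0818 0.0844 0.1028]
25 204 [0.0835 0.0914 0.1067]
35 117 [0.083  0.0855 0.0878]
45 117 [0.083  0.0854 0.0876]
55 81 [0.0832 0.0855 0.0875]
pos [0.3927 0.3354 0.1663] cur yaw 87.21 shift [-0.2468 -0.1023  0.1259] turn 0.21 w 0.084 t 24.4 F [-2.4  2.3  0.8] zaxis [-0.002  0.001 -1.   ] q6 -59.9
nose ramp [[58, 93], [59, 94], [60, 93], [60, 92], [60, 94], [61, 91], [61, 90], [61, 91]]
nose ramp [[47, 90], [59, 91], [60, 94], [60, 92], [60, 90], [60, 96], [60, 91], [61, 92]]
tab 134 0.018796765384567222 0.00026199512863928033 0.11670858522494676 ((0.6338538527488708, 0.22176124155521393), (0.05941113457083702, 0.012953294441103935), 85.85198211669922)
[('can', array([ 0.686, -0.096])), ('tape', array([0.503, 0.013]))]
```

View pics/end.png

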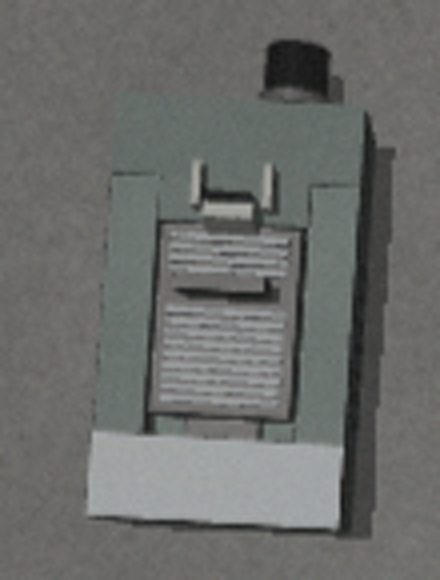

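The picture shows the filter flat in the bay, with the tongue under the lip at (225,428) and the closed nose over the body edge at (228,215). I hand the job in.

```bash
python3 -c "
from rig import env
print(env.close_job())"
```

```text
the job is handed in; nothing more can be done
None
```

The filter is flat in the bay with its tongue under the lip and the catch closed; the catch held a tug of about 15 N on the tab, and the job is handed in at about 24 s (no verdict was returned).

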